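# Dock the flanged seed barrel in the bench seeder

### The job

Load the bench seeder: take the slim white seed barrel that stands on a wide foot flange and slide it sideways into the slot of the seeder's metal keeper plate, fully home, with its flange underneath the plate. Leave it standing upright on the seeder's base, let go of it, and do not disturb the plain tube and the fat jar.

Things in the scene. Friction and masses are not known exactly. Their poses are not given: they have to be found in the camera images.
- barrel_center (a point): the flanged seed barrel: white upright plastic cylinder 30 mm in diameter and 100 mm high, with a round foot flange 64 mm in diameter and 6 mm thick at its very bottom; about 90 g; loose, standing on the bench. The point is on its axis, half-way up (50 mm above the underside of the flange); z along its axis, up
- seeder: bench seeder, fixed (mm). Origin at bench height below the docked barrel's axis (home); x along the slot from mouth to end, z up. Dock 120 x 120 mm: base 8 mm high, metal plate above it from z 28 to 34. Plate's slot: mouth at x -60, 72 mm wide, narrowing to 44 at x -30, flat end at x +20. Under the plate: open to -x, walls at y +-50. Housing behind (x 62 to 162), 42 high. Free before mouth
- tube_center (a point): bystander: plain white tube with no flange, 34 mm in diameter, 100 mm high, loose, upright on the bench. The point is on its axis, half-way up
- jar_center (a point): bystander: fat white jar, body 54 mm in diameter, 100 mm high, with a foot flange 68 mm in diameter, loose, upright on the bench; too fat for the slot. The point is on its axis, half-way up
There are look-alikes about, which are no part of the job. Leave any black, blue or red look-alike of the part that bears barrel_center alone.

How it is judged:
By the outcome, as a careful person would: the job done as asked, in the order asked, and still so for the second after the job is handed in, with the robot touching nothing.
It also fails if it takes over 37 s, if anything falls off the work surface, if the arm or the gripper's body presses on something with over 40 N, if the wrist force passes 120 N, or if a joint passes its speed limit or range.

### The arm

A 7-joint arm with a two-finger parallel gripper is mounted at the origin on the work surface. World frame = base frame: x ahead of the robot, y to its left, z up, the work surface at z = 0. Lengths are in mm, angles in degrees, forces in N, time in s.
With the tool pointing down it reaches from about 400 to 925 mm from the base axis. Payload 4.1 kg.
Tool frame: the origin (TCP) lies between the finger pads; the fingertips stand r.tcp_to_tips ahead of it and the grasp point (between the pads) lies 6 mm ahead of it (r.tcp_to_tips is the distance from the TCP to the fingertips, in mm); z points along the fingers, y is the direction in which the jaws open and shut (so a half turn about z gives the same grasp; the last joint's range is limited). The gripper opens to 85 mm and grips with 20 to 120 N. Pads are 22 mm wide; open, the fingers measure 114 mm over their backs; the gripper's body (76 mm by 85 mm) begins 54 mm behind the grasp point. The pads swing forward as they close: fully open they stand 13 mm farther back than shut.
Start: joints at [-78.495, 22.827, 2.584, 88.041, -1.071, 69.15, -2.905], TCP at [191.941, 621.046, 256.347] pointing down, gripper open.
Joint ranges: [-161.44, 161.44], [-28.35, 127.94], [-78.24, 83.42], [0, 140.83], [-78.03, 258.03], [13.02, 114.36], [-168.23, 168.23]. Speed limits (degrees/s): [147.25, 147.25, 180, 180, 180, 180, 180].

### API

Orientations are given as [roll, pitch, yaw] about the fixed x, y, z axes, in that order (R = Rz(yaw) Ry(pitch) Rx(roll)).
In Python, from plant import r gives the robot as it stands.
- The arm moves only by the tool move_arm, never from a script. Its arguments are lists of equal length, an entry for each row: "slide": the shift along the tool's x, y, z in units of 25 mm (1.0 is 25 mm), a list of three; "dr": the turn, a rotation vector about the tool's x, y, z in units of 6 degrees (1.0 is 6 degrees), a list of three; "grip": the finger opening in mm, from 0 to 85.4. A call has 1 to 20 rows; each row is the pose to reach, as a shift and turn from the pose measured when the call began, along the tool's axes at that moment; what a row does not reach only later rows make up. A row lasts 1/8 s, in which the tool goes at most 62.5 mm and 10.7 degrees, less where a joint would pass 70% of its speed; a pose out of reach is approached as far as the arm can. A call with a gripper value outside its range is refused whole. The fingers move at their own pace and stop on an object; the grip force is fixed at half the most. Time passes only in rows, so rows that repeat a pose let the fingers close. It gives the time, the measured TCP pose, the force and the opening at its end, in the units of the state.
- r.get_obs(): the state, without advancing time (a new reading comes with each control period).
- r.grab_frame(name): name is "scene" or "top" or "wrist"; returns (picture, depth): 384x512x3 uint8, red, green, blue; 384x512 float32, mm along the optical axis (not along the pixel's ray), 0 where there is no reading.
- r.camera_info(name): a dict with "fx", "fy", "cx", "cy" (pixels), "pose" (4x4, takes a point from camera to world coordinates). Camera axes: x right, y up, looking along -z (the intrinsics and any distortion apply to the point x, -y, -z); pixel columns grow to the right and rows downward; lengths in mm; the calibration is good to about 2 mm. A picture is of the moment at which its call begins: read the wrist's pose just before it. camera_info takes no time and is no camera call; for the wrist camera it gives the pose at the moment of the call.
- r.close_job(): hands the job in, once; it reports no verdict.
The state is a dict: "time_s": time; "joint_pos": joint angles; "dq": joint speeds; "tau": joint torques, N m; "position": TCP position; "orientation": TCP orientation; "wrist_force": force on the tool from outside, world axes, zero at the start; "moment": the same for the moment, N m; "finger_gap": finger opening in mm.
Only numpy, scipy, OpenCV 4.12 (cv2) and the standard library are available. Lean on these libraries where they do the work, as an engineer would, in place of code of your own. Each camera call takes 0.05 s, during which the arm holds its last target.

## Working session

There is one attempt and no reset: what is moved stays moved. The work goes in short steps, Python scripts to look and compute and a tool call to move; the robot and the scene stay as the last step left them, time stands still between calls to the robot, and variables do not carry over. Pictures are saved under pics/ and viewed, and the job is handed in when it is done.

Besides the shell and the picture viewer there is one more tool, called after ">>>" in YAML: its name, and indented under it one key for each argument. move_arm: Moves the arm, as the interface text tells. Its arguments: {"type":"object","properties":{"slide":{"type":"array"},"dr":{"type":"array"},"grip":{"type":"array"}},"required":["slide","dr","grip"]}

```bash
ls; mkdir -p pics; python3 - <<'E'
from plant import r
import cv2,numpy as np
o=r.get_obs();print({k:np.round(v,2) for k,v in o.items()}, r.tcp_to_tips)
for n in ["scene","top"]:
    im,d=r.grab_frame(n); cv2.imwrite(f"pics/{n}0.png",im[:,:,::-1]); np.save(f"{n}0.npy",d)
    c=r.camera_info(n); print(n,{k:np.round(v,3) for k,v in c.items()})
E
```

```text
pics
{'time_s': np.float64(0.0), 'joint_pos': array([-78.5 ,  22.87,   2.58,  88.12,  -1.07,  69.15,  -2.91]), 'dq': array([ 0.09,  0.05, -0.09, -0.03,  0.02,  0.03, -0.15]), 'tau': array([-0.000e+00, -4.751e+01,  1.360e+00, -2.542e+01,  1.000e-02,
        1.000e-02, -0.000e+00]), 'position': array([191.76, 620.45, 255.23]), 'orientation': array([-1.7988e+02,  1.0000e-02,  1.6283e+02]), 'wrist_force': array([0.45, 0.2 , 0.32]), 'moment': array([ 0.06,  0.  , -0.01]), 'finger_gap': np.float64(85.38)} 25.0
scene {'fx': np.float64(372.792), 'fy': np.float64(372.792), 'cx': np.float64(255.578), 'cy': np.float64(188.531), 'pose': array([[ 2.38000e-01, -5.98000e-01,  7.65000e-01,  1.09852e+03],
       [ 9.71000e-01,  1.32000e-01, -1.98000e-01, -1.64272e+02],
       [ 1.80000e-02,  7.90000e-01,  6.13000e-01,  4.82605e+02],
       [ 0.00000e+00,  0.00000e+00,  0.00000e+00,  1.00000e+00]])}
top {'fx': np.float64(476.477), 'fy': np.float64(476.477), 'cx': np.float64(262.277), 'cy': np.float64(189.837), 'pose': array([[ 1.50000e-02,  9.84000e-01, -1.78000e-01,  4.12947e+02],
       [-1.00000e+00,  1.10000e-02, -2.20000e-02, -3.48170e+01],
       [-1.90000e-02,  1.79000e-01,  9.84000e-01,  8.92573e+02],
       [ 0.00000e+00,  0.00000e+00,  0.00000e+00,  1.00000e+00]])}
```

View pics/scene0.png

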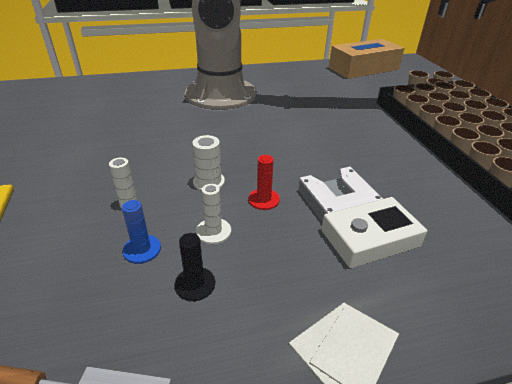

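View pics/top0.png

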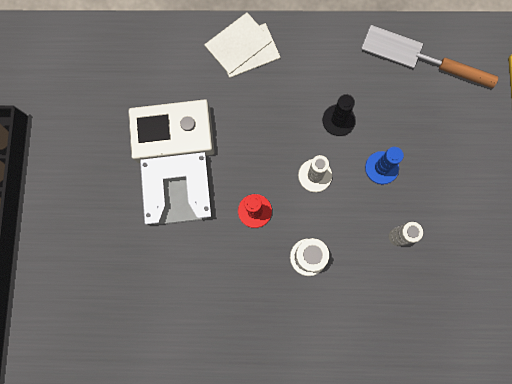

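Candidates (top-camera pixels):
- White barrel on a wide flange (317,172). This is the one I want.
- Fat white jar (311,256).
- Plain white tube without flange (410,233).
- Red look-alike (255,209), blue (385,164) and black (341,115).

The slot mouth of the seeder opens downward in the top image at (183,220). Next I'll check the choice in a close crop and measure.

```bash
cat > h.py <<'E'
import numpy as np,cv2
def cloud(d,c):
    v,u=np.mgrid[0:d.shape[0],0:d.shape[1]]
    P=np.stack([(u-c['cx'])/c['fx']*d,-(v-c['cy'])/c['fy']*d,-d],-1)
    T=c['pose']; W=P@T[:3,:3].T+T[:3,3]; W[d<=0]=np.nan
    return W
def circ(p):
    A=np.c_[2*p,np.ones(len(p))]; s=np.linalg.lstsq(A,(p**2).sum(1),rcond=None)[0]
    return s[:2],np.sqrt(s[2]+s[:2]@s[:2])
E
python3 - <<'E'
from h import *
from plant import r
im=cv2.imread('pics/top0.png'); d=np.load('top0.npy'); c=r.camera_info('top'); W=cloud(d,c)
print(c.keys())
cv2.imwrite('pics/crop_t.png',np.hstack([cv2.resize(im[130:210,270:350],None,fx=5,fy=5,interpolation=cv2.INTER_CUBIC),cv2.resize(im[90:240,125:220],(380,400) ,interpolation=cv2.INTER_CUBIC)]))
bg=W[300:370,50:450].reshape(-1,3);print('table',np.nanmean(bg,0),np.nanstd(bg[:,2]))
for n,(u,v,h) in dict(barrel=(317,172,32),jar=(311,256,35),tube=(407,236,32),red=(255,209,32),blue=(385,164,32),black=(341,115,32)).items():
    w=W[v-h:v+h,u-h:u+h].reshape(-1,3); w=w[np.isfinite(w[:,2])]
    t=w[(w[:,2]>90)&(w[:,2]<112)]; f=w[(w[:,2]>3.5)&(w[:,2]<12)]
    print(n,len(t),'top ctr',t[:,:3].mean(0).round(1) if len(t) else None,(t.max(0)-t.min(0)).round(0) if len(t) else None,'flange bbox ctr',((f[:,:2].max(0)+f[:,:2].min(0))/2).round(1),(f.max(0)-f.min(0)).round(0))
w=W[85:240,115:225]
for lo,hi in((4,14),(24,31),(31,38),(38,48)):
    m=(w[...,2]>lo)&(w[...,2]<hi); p=w[m][:,:2].astype(np.float32)
    print(lo,hi,m.sum(),w[m][:,2].mean(),cv2.minAreaRect(p))
E
```

```text
dict_keys(['fx', 'fy', 'cx', 'cy', 'pose'])
table [309.33155303   4.76020136   0.53614455] 1.5547779544966678
barrel 249 top ctr [ 603.  -114.3  100.5] [29. 29. 13.] flange bbox ctr [ 611.2 -119.4] [124. 118.   8.]
jar 840 top ctr [ 449.9 -101.7  101. ] [53. 51. 15.] flange bbox ctr [ 453.5 -106.4] [126. 129.   8.]
tube 354 top ctr [ 489.4 -265.8  100.6] [33. 33. 16.] flange bbox ctr [ 491.2 -283.2] [117. 116.   8.]
red 250 top ctr [534.3  -1.8 100.6] [29. 29. 15.] flange bbox ctr [539.4  -0.7] [120. 120.   8.]
blue 262 top ctr [ 619.4 -240.7  100.4] [29. 30. 16.] flange bbox ctr [ 628.7 -248.1] [124. 123.   8.]
black 246 top ctr [ 713.2 -160.5  100.2] [29. 29. 14.] flange bbox ctr [ 725.8 -165.9] [128. 124.   8.]
4 14 1405 8.199785052608231 ((631.92138671875, 166.72447204589844), (299.5016174316406, 215.4696044921875), 1.7243870496749878)
24 31 156 28.545806660692996 ((620.1118774414062, 148.39752197265625), (216.30897521972656, 145.92019653320312), 7.379403591156006)
31 38 3105 34.46947835798138 ((621.5300903320312, 150.77430725097656), (220.5871124267578, 150.4744873046875), 7.581389904022217)
38 48 3918 42.627267860008274 ((629.3687133789062, 151.30296325683594), (208.3892364501953, 149.8290252685547), 7.803919792175293)
```

View pics/crop_t.png

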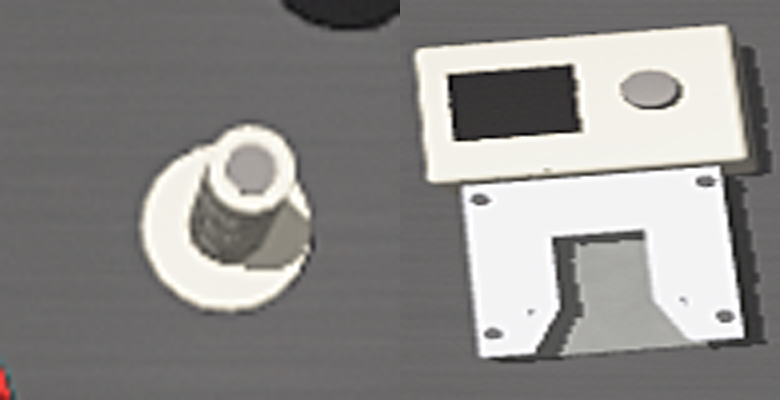

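The crop confirms the choice: a slim white cylinder on a wide white flange, at top (317,172). Next I'll fit the seeder pose with a projected model and refine the barrel axis.

```bash
cat >> h.py <<'E'
def proj(P,c):
    T=np.linalg.inv(c['pose']); q=P@T[:3,:3].T+T[:3,3]
    return np.c_[c['cx']+c['fx']*q[:,0]/-q[:,2], c['cy']-c['fy']*q[:,1]/-q[:,2]]
def sw(P,s):
    a=np.radians(s[2]); R=np.array([[np.cos(a),-np.sin(a)],[np.sin(a),np.cos(a)]])
    return np.c_[P[:,:2]@R.T+s[:2],P[:,2]]
PL=np.array([[-60,-60],[-60,-36],[-30,-22],[20,-22],[20,22],[-30,22],[-60,36],[-60,60],[60,60],[60,-60]],float)
PL=np.c_[PL,np.full(10,34.)]
HO=np.array([[62,-1],[162,-1],[162,1],[62,1]],float)
E
python3 - <<'E'
from h import *
from plant import r
from scipy.optimize import minimize
for n,box in (("top",(85,240,115,225)),("scene",(150,280,280,440))):
    im=cv2.imread(f'pics/{n}0.png'); d=np.load(f'{n}0.npy'); c=r.camera_info(n); W=cloud(d,c)
    g=im.min(2); m=(g>190)&(np.abs(W[...,2]-34.3)<4)
    b=np.zeros_like(m); b[box[0]:box[1],box[2]:box[3]]=1; m&=b
    K=8
    def mask(s):
        z=np.zeros(m.shape,np.uint8)
        cv2.fillPoly(z,[np.round(proj(sw(PL,s),c)*16).astype(np.int32)],1,shift=4); return z>0
    # smooth cost: supersampled crop
    r0,r1,c0,c1=box
    def cost(s):
        q=(proj(sw(PL,s),c)-[c0,r0]+0.5)*K-0.5
        z=np.zeros(((r1-r0)*K,(c1-c0)*K),np.float32); cv2.fillPoly(z,[np.round(q*16).astype(np.int32)],1.,shift=4)
        z=cv2.resize(z,(c1-c0,r1-r0),interpolation=cv2.INTER_AREA)
        return np.abs(z-m[r0:r1,c0:c1]).sum()
    pm=W[m][:,:2].mean(0)
    best=min((minimize(cost,[pm[0]+x-15,pm[1],a],method='Nelder-Mead',options=dict(initial_simplex=[[pm[0]+x-15,pm[1],a],[pm[0]+x-5,pm[1],a],[pm[0]+x-15,pm[1]+10,a],[pm[0]+x-15,pm[1],a+5]])) for a in(0,6,12) for x in(-5,5)),key=lambda o:o.fun)
    print(n,m.sum(),best.x.round(2),best.fun)
    v=im.copy(); cv2.polylines(v,[np.round(proj(sw(PL,best.x),c)*16).astype(np.int32)],True,(0,0,255),1,shift=4)
    cv2.imwrite(f'pics/fit_{n}.png',cv2.resize(v[r0:r1,c0:c1],None,fx=3.5,fy=3.5))
    # barrel rim
    R=dict(top=(140,205,285,350),scene=(175,245,190,235))[n]
    w=W[R[0]:R[1],R[2]:R[3]].reshape(-1,3); w=w[np.isfinite(w[:,2])]
    t=w[(w[:,2]>97)&(w[:,2]<104)]; print('top bbox',((t.max(0)+t.min(0))/2).round(1),(t.max(0)-t.min(0)).round(1),len(t))
    s=w[(w[:,2]>15)&(w[:,2]<90)&(np.hypot(w[:,0]-603,w[:,1]+114)<25)]; cc,rr=circ(s[:,:2]); print('side circle',cc.round(1),rr,len(s))
E
```

```text
top 2904 [571.69 144.79   7.54] 200.421875
top bbox [ 604.1 -114.6  100.3] [28.3 29.   6.6] 227
side circle [ 604.4 -115.1] 14.953268722239105 150
scene 1493 [569.54 144.55   7.14] 185.796875
top bbox [ 658.7 -130.1   99.9] [136.2  60.2   5.4] 276
side circle [ 604.7 -114.6] 14.280769809464296 562
```

```bash
cd pics; python3 -c "
import cv2,numpy as np
a=cv2.imread('fit_top.png');b=cv2.imread('fit_scene.png');h=max(a.shape[0],b.shape[0])
f=lambda i:cv2.copyMakeBorder(i,0,h-i.shape[0],0,0,cv2.BORDER_CONSTANT)
o=np.hstack([f(a),f(b)]);cv2.imwrite('fits.png',cv2.resize(o,(800,int(800*h/o.shape[1]))))"
```

```text
(no output)
```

View pics/fits.png

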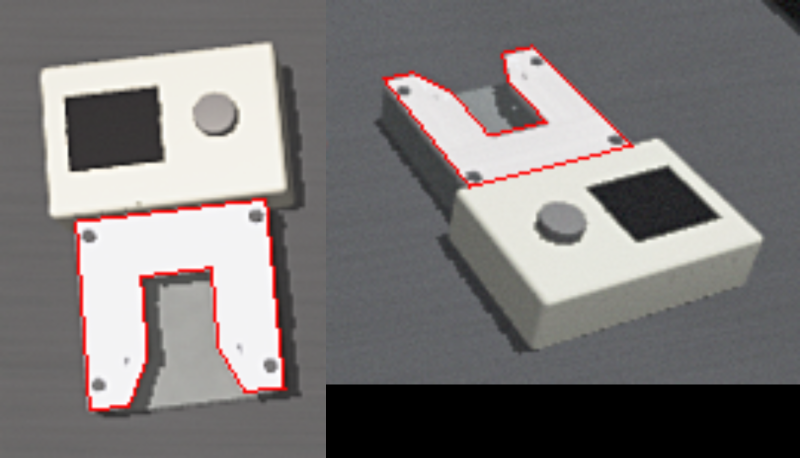

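The fit outlines match in both pictures. The seeder is at about (571, 145) with yaw 7.4°, and the barrel axis at about (604, -115). Next I'll work out the first reach.

```bash
cat >> h.py <<'E'
from scipy.spatial.transform import Rotation as Ro
def to(r,p,yaw):
    o=r.get_obs(); R=Ro.from_euler('xyz',o['orientation'],degrees=True); T=Ro.from_euler('xyz',[180,0,yaw],degrees=True)
    print('pose',np.round(o['position'],1),np.round(o['orientation'],1),'t',o['time_s'],'F',np.round(o['wrist_force'],1),'gap',o['finger_gap'])
    print('slide',(R.inv().apply(np.array(p)-o['position'])/25).round(2),'dr',((R.inv()*T).as_rotvec(degrees=True)/6).round(2))
S=(570.7,144.7,7.4)
YAW=187.4
def sp(x,y): return sw(np.array([[x,y,0.]]),S)[0,:2]
E
python3 - <<'E'
from h import *
from plant import r
to(r,[604.3,-114.8,190],YAW)
E
```

```text
pose [191.8 620.5 255.4] [-179.9    0.   162.8] t 0.1 F [-0.4  0.5  0.5] gap 85.2766057507417
slide [-24.45 -23.23   2.66] dr [-0.02 -0.   -4.1 ]
```

>>> move_arm:
  slide:
    - [-24.45,-23.23,2.6]
    - [-24.45,-23.23,2.6]
    - [-24.45,-23.23,2.6]
    - [-24.45,-23.23,2.6]
    - [-24.45,-23.23,2.6]
    - [-24.45,-23.23,2.6]
    - [-24.45,-23.23,2.6]
    - [-24.45,-23.23,2.6]
    - [-24.45,-23.23,2.6]
    - [-24.45,-23.23,2.6]
    - [-24.45,-23.23,2.6]
    - [-24.45,-23.23,2.6]
    - [-24.45,-23.23,2.6]
    - [-24.45,-23.23,2.6]
    - [-24.45,-23.23,2.6]
    - [-24.45,-23.23,2.6]
    - [-24.45,-23.23,2.6]
    - [-24.45,-23.23,2.6]
    - [-24.45,-23.23,2.6]
    - [-24.45,-23.23,2.6]
  dr:
    - [0,0,-4.1]
    - [0,0,-4.1]
    - [0,0,-4.1]
    - [0,0,-4.1]
    - [0,0,-4.1]
    - [0,0,-4.1]
    - [0,0,-4.1]
    - [0,0,-4.1]
    - [0,0,-4.1]
    - [0,0,-4.1]
    - [0,0,-4.1]
    - [0,0,-4.1]
    - [0,0,-4.1]
    - [0,0,-4.1]
    - [0,0,-4.1]
    - [0,0,-4.1]
    - [0,0,-4.1]
    - [0,0,-4.1]
    - [0,0,-4.1]
    - [0,0,-4.1]
  grip: [85,85,85,85,85,85,85,85,85,85,85,85,85,85,85,85,85,85,85,85]

```text
time_s: 2.6
position: [604.3, -114.6, 191.6]
orientation: [-179.9, -0.0, -172.5]
wrist_force: [0.2, 0.7, 0.5]
finger_gap: 84.9
```

```bash
python3 - <<'E'
from h import *
from plant import r
o=r.get_obs(); c=r.camera_info('wrist'); im,d=r.grab_frame('wrist'); W=cloud(d,c)
v=im[:,:,::-1].copy()
w=W.reshape(-1,3); k=np.isfinite(w[:,2])&(np.hypot(w[:,0]-604.3,w[:,1]+114.8)<45); w=w[k]
t=w[(w[:,2]>96)&(w[:,2]<105)]; print('top',((t.max(0)+t.min(0))/2).round(1),(t.max(0)-t.min(0)).round(1),len(t)) if len(t) else 0
s=w[(w[:,2]>15)&(w[:,2]<90)&(np.hypot(w[:,0]-604,w[:,1]+115)<22)]; print(len(s), circ(s[:,:2]) if len(s)>20 else '')
p=proj(np.array([[604.3,-114.8,100]]),c)[0]; cv2.drawMarker(v,tuple(int(x) for x in p),(0,0,255))
cv2.imwrite('pics/w1.png',v)
to(r,[604.3,-114.8,78],YAW)
E
```

```text
top [ 604.7 -113.8   98.9] [29.2 29.2  5.8] 1251
663 (array([ 605.0640859 , -113.85647999]), np.float64(14.824494691418607))
pose [ 604.3 -114.8  191.5] [-179.9   -0.  -172.6] t 2.65 F [-1.5  0.6 -0.2] gap 84.62541608477201
slide [-0.    0.01  4.54] dr [-0.02 -0.    0.01]
```

View pics/w1.png

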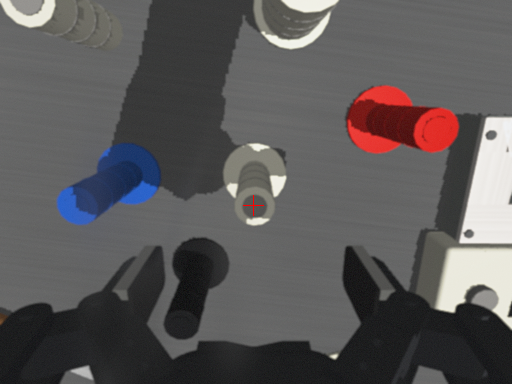

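The wrist view shows the white barrel top at (254,205), under the marker projected from my estimate. The jaws straddle it and the black barrel lies behind it. I'll descend and grip.

>>> move_arm:
  slide:
    - [0,0.02,1.5]
    - [0,0.02,3.0]
    - [0,0.02,4.0]
    - [0,0.02,4.5]
    - [0,0.02,4.5]
    - [0,0.02,4.5]
    - [0,0.02,4.5]
    - [0,0.02,4.5]
    - [0,0.02,4.5]
    - [0,0.02,4.5]
    - [0,0.02,4.5]
    - [0,0.02,4.5]
    - [0,0.02,4.5]
    - [0,0.02,4.5]
  dr:
    - [0,0,0]
    - [0,0,0]
    - [0,0,0]
    - [0,0,0]
    - [0,0,0]
    - [0,0,0]
    - [0,0,0]
    - [0,0,0]
    - [0,0,0]
    - [0,0,0]
    - [0,0,0]
    - [0,0,0]
    - [0,0,0]
    - [0,0,0]
  grip: [85,85,85,85,85,85,60,45,30,20,20,20,20,20]

```text
time_s: 4.4
position: [604.5, -114.3, 79.5]
orientation: [-179.9, 0.0, -172.6]
wrist_force: [-1.0, 1.5, 5.5]
finger_gap: 28.6
```

>>> move_arm:
  slide:
    - [0,0,-0.5]
    - [0,0,-1.5]
    - [0,0,-3.0]
    - [0,0,-4.5]
    - [0,0,-5.2]
    - [0,0,-5.2]
    - [0,0,-5.2]
  dr:
    - [0,0,0]
    - [0,0,0]
    - [0,0,0]
    - [0,0,0]
    - [0,0,0]
    - [0,0,0]
    - [0,0,0]
  grip: [20,20,20,20,20,20,20]

```text
time_s: 5.28
position: [603.4, -113.7, 207.8]
orientation: [-180.0, -0.2, -172.5]
wrist_force: [-0.7, -0.1, -1.7]
finger_gap: 28.9
```

```bash
cat > look.py <<'E'
import sys
from h import *
from plant import r
tag=sys.argv[1]
ims=[]
for n in ("top","scene"):
    im,d=r.grab_frame(n); cv2.imwrite(f"pics/{n}{tag}.png",im[:,:,::-1]); np.save(f"{n}{tag}.npy",d); ims.append(im[:,:,::-1])
cv2.imwrite(f'pics/both{tag}.png',cv2.resize(np.hstack(ims),(800,300),interpolation=cv2.INTER_AREA))
E
python3 look.py 2; python3 - <<'E'
from h import *
from plant import r
print(sp(-125,0),sp(0,0))
to(r,[*sp(-125,0),209],YAW)
E
```

```text
[446.7411047  128.60055043] [570.7 144.7]
pose [ 603.4 -113.8  207.7] [-180.    -0.2 -172.5] t 5.375 F [ 0.7  0.2 -1. ] gap 28.69948829653472
slide [ 4.96 10.43 -0.05] dr [-0.01 -0.03  0.01]
```

View pics/both2.png

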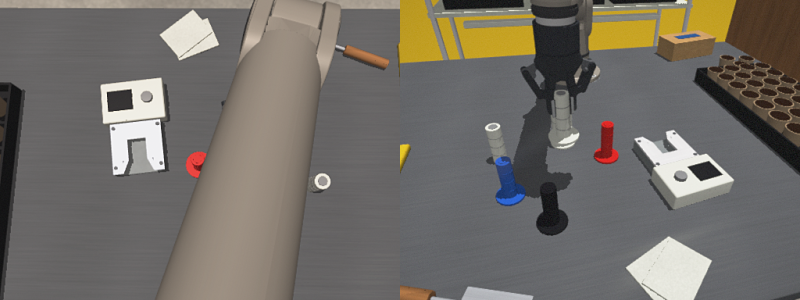

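Barrel lifted and held (scene view, at (562,125) in the composite). I'll carry it over to a point in front of the slot mouth.

>>> move_arm:
  slide:
    - [0.3,0.6,0]
    - [0.9,1.8,0]
    - [1.6,3.3,0]
    - [2.3,4.8,0]
    - [3.0,6.3,0]
    - [3.7,7.8,0]
    - [4.4,9.2,0]
    - [4.8,10.1,0]
    - [4.96,10.43,0]
    - [4.96,10.43,0]
    - [4.96,10.43,0]
  dr:
    - [0,0,0]
    - [0,0,0]
    - [0,0,0]
    - [0,0,0]
    - [0,0,0]
    - [0,0,0]
    - [0,0,0]
    - [0,0,0]
    - [0,0,0]
    - [0,0,0]
    - [0,0,0]
  grip: [20,20,20,20,20,20,20,20,20,20,20]

```text
time_s: 6.75
position: [447.1, 127.5, 207.8]
orientation: [-179.9, -0.2, -172.7]
wrist_force: [0.6, -0.5, -0.9]
finger_gap: 29.1
```

```bash
python3 look.py 3; python3 - <<'E'
from h import *
from plant import r
c=r.camera_info('wrist'); im,d=r.grab_frame('wrist'); W=cloud(d,c); cv2.imwrite('pics/w3.png',im[:,:,::-1])
o=r.get_obs(); p=o['position']
for n in ('wrist','scene','top'):
    if n!='wrist': W=cloud(np.load(f'{n}3.npy'),r.camera_info(n))
    w=W.reshape(-1,3); w=w[np.isfinite(w[:,2])&(np.hypot(w[:,0]-p[0],w[:,1]-p[1])<50)&(w[:,2]>100)&(w[:,2]<p[2]-27)]
    if len(w): print(n,len(w),'zmin',np.percentile(w[:,2],[0,1,5]).round(1)); f=w[w[:,2]<w[:,2].min()+9]; print('flange',((f.max(0)+f.min(0))/2).round(1),(f.max(0)-f.min(0)).round(1))
to(r,[*sp(-125,0),p[2]],YAW)
E
```

```text
wrist 4991 zmin [128.1 130.5 132.3]
flange [440.8 128.1 132.6] [50.1 63.4  9. ]
scene 603 zmin [126.7 128.5 130.6]
flange [447.9 127.  131.2] [64.6 64.8  8.9]
top 397 zmin [129.5 131.6 132.4]
flange [446.4 120.1 133.8] [61.5 49.3  8.7]
pose [447.1 127.7 207.8] [-179.9   -0.2 -172.7] t 6.9 F [-0.6 -0.1 -0.6] gap 28.515095113384014
slide [ 0.01  0.04 -0.  ] dr [-0.01 -0.03 -0.01]
```

View pics/both3.png

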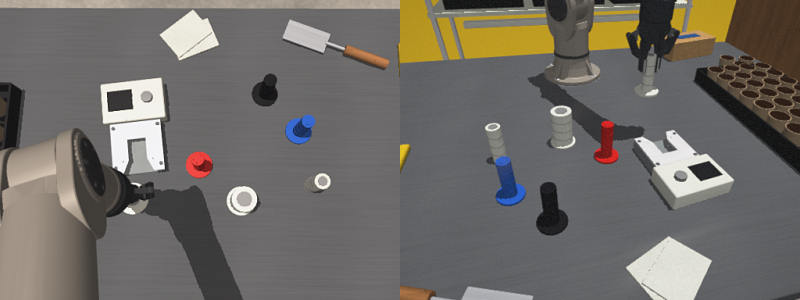

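View pics/w3.png

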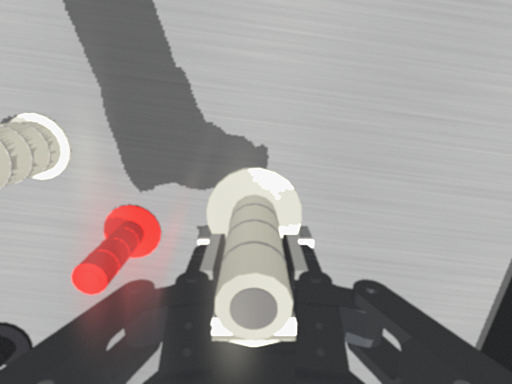

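Barrel held upright in front of the mouth, flange underside about z=128. I'll lower it to about z=15, between the base top (8) and the plate underside (28).

>>> move_arm:
  slide:
    - [0,0.04,1.2]
    - [0,0.04,2.6]
    - [0,0.04,3.7]
    - [0,0.04,4.4]
    - [0,0.04,4.53]
    - [0,0.04,4.53]
    - [0,0.04,4.53]
  dr:
    - [0,0,0]
    - [0,0,0]
    - [0,0,0]
    - [0,0,0]
    - [0,0,0]
    - [0,0,0]
    - [0,0,0]
  grip: [20,20,20,20,20,20,20]

```text
time_s: 7.78
position: [447.4, 128.7, 95.4]
orientation: [-180.0, -0.1, -172.7]
wrist_force: [0.7, -0.3, -0.6]
finger_gap: 28.9
```

```bash
python3 look.py 4; python3 - <<'E'
from h import *
from plant import r
p=r.get_obs()['position']
W=cloud(np.load('scene4.npy'),r.camera_info('scene')); w=W.reshape(-1,3)
w=w[np.isfinite(w[:,2])&(np.hypot(w[:,0]-p[0],w[:,1]-p[1])<50)]
f=w[(w[:,2]>12)&(w[:,2]<24)]; print(len(f),((f.max(0)+f.min(0))/2).round(1),(f.max(0)-f.min(0)).round(1), 'flange top z',np.median(f[:,2]))
s=w[(w[:,2]>28)&(w[:,2]<60)&(np.hypot(w[:,0]-p[0],w[:,1]-p[1])<25)]; print(circ(s[:,:2]),len(s))
im=cv2.imread('pics/scene4.png'); cv2.imwrite('pics/c4.png',cv2.resize(im[80:270,240:440],None,fx=3,fy=3,interpolation=cv2.INTER_CUBIC))
to(r,[*sp(1,0),94.5],YAW)
E
```

```text
281 [448.4 128.3  19.2] [62.9 63.   9.6] flange top z 21.55219653454452
(array([448.77255875, 127.61491754]), np.float64(13.520822325755887)) 166
pose [447.3 128.8  95.3] [-1.800e+02 -1.000e-01 -1.727e+02] t 7.875 F [ 0.1  0.5 -1.4] gap 28.73756848936178
slide [-5.02  0.    0.02] dr [-0.01 -0.01 -0.01]
```

View pics/c4.png

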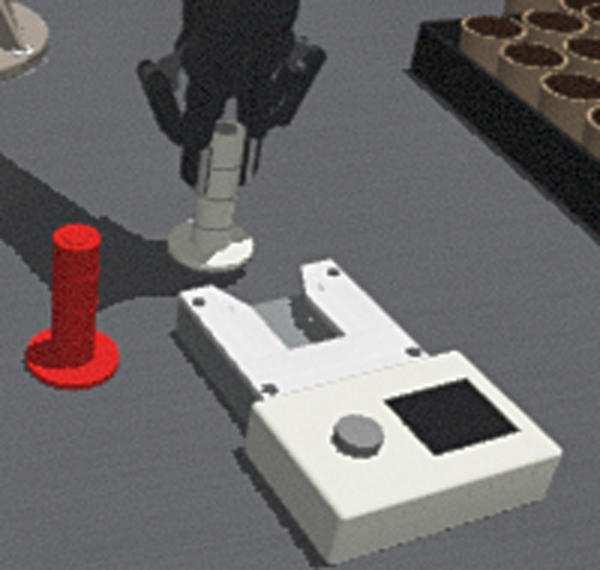

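The flange is level with the gap (its top is at about z=21.5). I'll slide halfway first and check the force.

>>> move_arm:
  slide:
    - [-0.5,0,0]
    - [-1.0,0,0]
    - [-1.5,0,0]
    - [-2.0,0,0]
    - [-2.5,0,0]
    - [-3.0,0,0]
    - [-3.3,0,0]
    - [-3.3,0,0]
  dr:
    - [0,0,0]
    - [0,0,0]
    - [0,0,0]
    - [0,0,0]
    - [0,0,0]
    - [0,0,0]
    - [0,0,0]
    - [0,0,0]
  grip: [20,20,20,20,20,20,20,20]

```text
time_s: 8.88
position: [529.5, 139.3, 95.1]
orientation: [-180.0, -0.1, -172.7]
wrist_force: [-0.8, -0.2, -0.6]
finger_gap: 28.6
```

```bash
python3 look.py 5; python3 - <<'E'
from h import *
from plant import r
im=cv2.imread('pics/scene5.png'); a=cv2.resize(im[100:270,260:440],None,fx=2.2,fy=2.2,interpolation=cv2.INTER_CUBIC)
im=cv2.imread('pics/top5.png'); b=cv2.resize(im[90:260,110:290],None,fx=2.2,fy=2.2,interpolation=cv2.INTER_CUBIC)
cv2.imwrite('pics/c5.png',np.hstack([a,b]))
to(r,[*sp(1,0),95],YAW)
E
```

```text
pose [528.6 139.2  95. ] [-1.800e+02 -1.000e-01 -1.727e+02] t 8.975 F [ 0.2  0.6 -0.8] gap 28.852295966557197
slide [-1.74  0.   -0.  ] dr [-0.01 -0.02 -0.01]
```

View pics/c5.png

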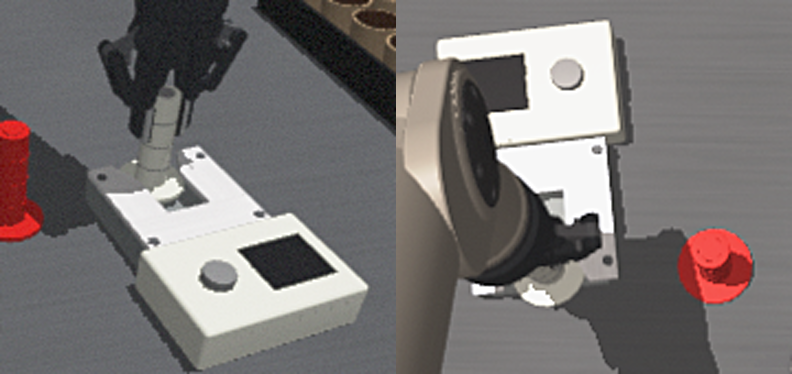

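The flange is going under the plate with no force. I'll slide the rest of the way home.

>>> move_arm:
  slide:
    - [-0.4,0,0]
    - [-0.8,0,0]
    - [-1.2,0,0]
    - [-1.5,0,0]
    - [-1.75,0,0]
    - [-1.75,0,0]
    - [-1.75,0,0]
  dr:
    - [0,0,0]
    - [0,0,0]
    - [0,0,0]
    - [0,0,0]
    - [0,0,0]
    - [0,0,0]
    - [0,0,0]
  grip: [20,20,20,20,20,20,20]

```text
time_s: 9.85
position: [571.7, 144.7, 94.8]
orientation: [-180.0, -0.2, -172.7]
wrist_force: [0.9, 0.0, -1.5]
finger_gap: 28.9
```

```bash
python3 look.py 6; python3 - <<'E'
from h import *
from plant import r
im=cv2.imread('pics/scene6.png'); a=cv2.resize(im[100:270,260:440],None,fx=2.2,fy=2.2,interpolation=cv2.INTER_CUBIC)
im=cv2.imread('pics/top6.png'); b=cv2.resize(im[90:260,110:290],None,fx=2.2,fy=2.2,interpolation=cv2.INTER_CUBIC)
cv2.imwrite('pics/c6.png',np.hstack([a,b]))
for n in('scene','top'):
    W=cloud(np.load(n+'6.npy'),r.camera_info(n)); w=W.reshape(-1,3); h=sp(0,0)
    s=w[(w[:,2]>38)&(w[:,2]<66)&(np.hypot(w[:,0]-h[0],w[:,1]-h[1])<25)]; print(n,len(s)); 
    if len(s)>20: print(circ(s[:,:2]),h)
to(r,[*sp(1,0),88],YAW)
E
```

```text
scene 175
(array([572.1404846 , 143.93990244]), np.float64(14.08442654152074)) [570.7 144.7]
top 44
(array([571.36598589, 143.65677308]), np.float64(14.713142927033106)) [570.7 144.7]
pose [571.6 144.8  94.8] [-180.    -0.2 -172.7] t 9.95 F [ 0.2 -0.8 -1.2] gap 28.556790588164354
slide [-0.    0.    0.27] dr [-0.01 -0.03 -0.01]
```

View pics/c6.png

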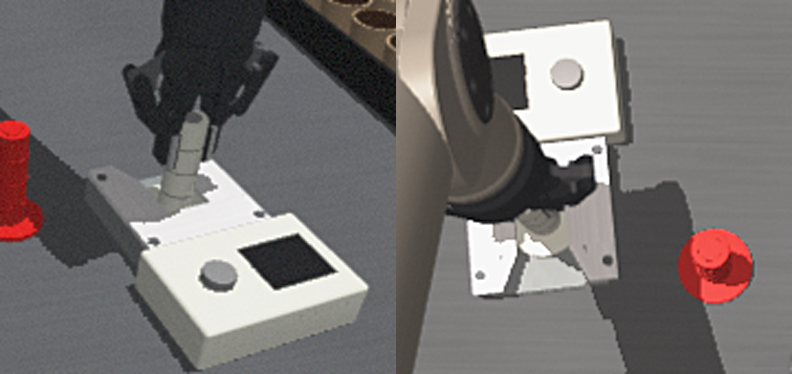

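The barrel axis measures within about 1.5 mm of home and there is no contact force. I'll lower it onto the base gently.

>>> move_arm:
  slide:
    - [0,0,0.12]
    - [0,0,0.22]
    - [0,0,0.28]
    - [0,0,0.28]
    - [0,0,0.28]
  dr:
    - [0,0,0]
    - [0,0,0]
    - [0,0,0]
    - [0,0,0]
    - [0,0,0]
  grip: [20,20,20,20,20]

```text
time_s: 10.58
position: [571.7, 144.7, 87.8]
orientation: [-180.0, -0.2, -172.7]
wrist_force: [-0.4, -0.2, -1.1]
finger_gap: 28.6
```

>>> move_arm:
  slide:
    - [0,0,0.04]
    - [0,0,0.04]
    - [0,0,0.04]
  dr:
    - [0,0,0]
    - [0,0,0]
    - [0,0,0]
  grip: [20,20,20]

```text
time_s: 10.95
position: [571.8, 144.7, 87.6]
orientation: [-180.0, -0.1, -172.7]
wrist_force: [-2.0, -0.4, 5.9]
finger_gap: 29.2
```

Contact (5.9 N upward), so the barrel is on the base. I'll release and retreat straight up.

>>> move_arm:
  slide:
    - [0,0,0]
    - [0,0,0]
    - [0,0,0]
    - [0,0,0]
    - [0,0,0]
    - [0,0,0]
    - [0,0,0]
    - [0,0,-0.5]
    - [0,0,-1.5]
    - [0,0,-3.0]
    - [0,0,-4.5]
    - [0,0,-5.5]
    - [0,0,-5.5]
  dr:
    - [0,0,0]
    - [0,0,0]
    - [0,0,0]
    - [0,0,0]
    - [0,0,0]
    - [0,0,0]
    - [0,0,0]
    - [0,0,0]
    - [0,0,0]
    - [0,0,0]
    - [0,0,0]
    - [0,0,0]
    - [0,0,0]
  grip: [40,55,70,85,85,85,85,85,85,85,85,85,85]

```text
time_s: 12.58
position: [573.7, 145.1, 228.2]
orientation: [179.9, 0.2, -172.7]
wrist_force: [0.3, 0.4, -0.9]
finger_gap: 84.9
```

```bash
python3 look.py 7; python3 - <<'E'
from h import *
from plant import r
c=r.camera_info('wrist'); im,d=r.grab_frame('wrist'); cv2.imwrite('pics/w7.png',im[:,:,::-1]); np.save('wrist7.npy',d)
im=cv2.imread('pics/scene7.png'); a=cv2.resize(im[100:270,260:440],None,fx=2.2,fy=2.2,interpolation=cv2.INTER_CUBIC)
b=cv2.resize(cv2.imread('pics/w7.png'),(498,374))[:,:400]
cv2.imwrite('pics/c7.png',np.hstack([a,b]))
h=sp(0,0);A=np.radians(S[2])
for n in('scene','top','wrist'):
    W=cloud(np.load(n+'7.npy'),c if n=='wrist' else r.camera_info(n)); w=W.reshape(-1,3); w=w[np.isfinite(w[:,2])]
    D=np.hypot(w[:,0]-h[0],w[:,1]-h[1])
    for lo,hi,nm in((38,65,'low'),(70,100,'high')):
        s=w[(w[:,2]>lo)&(w[:,2]<hi)&(D<25)]
        if len(s)>20:
            cc,rr=circ(s[:,:2]); q=cc-h; print(n,nm,len(s),cc.round(1),rr.round(1),'seeder xy',np.round([q@[np.cos(A),np.sin(A)],q@[-np.sin(A),np.cos(A)]],1))
    t=w[(D<22)&(w[:,2]>104)&(w[:,2]<112)]
    if len(t): print(n,'top z',np.median(t[:,2]).round(1),((t.max(0)+t.min(0))/2).round(1),len(t))
to(r,[*h,200],YAW)
E
```

```text
scene low 176 [572.2 144.3] 14.1 seeder xy [ 1.5 -0.6]
scene high 213 [572.1 144.4] 14.2 seeder xy [ 1.4 -0.5]
scene top z 107.9 [573.  144.  107.2] 127
top low 62 [573.7 147.1] 17.9 seeder xy [3.3 1.9]
top high 77 [571.4 144.2] 14.8 seeder xy [ 0.6 -0.6]
top top z 108.6 [571.3 143.9 107.9] 240
wrist low 161 [572.3 145.3] 14.9 seeder xy [1.7 0.4]
wrist high 248 [572.3 145.3] 14.8 seeder xy [1.7 0.4]
wrist top z 107.3 [572.  145.3 107.2] 1032
pose [571.4 144.7 224.3] [-180.    -0.2 -172.7] t 12.725 F [-0.6  0.  -0.3] gap 84.97856272147551
slide [0.02 0.   0.97] dr [-0.01 -0.04 -0.01]
```

View pics/c7.png

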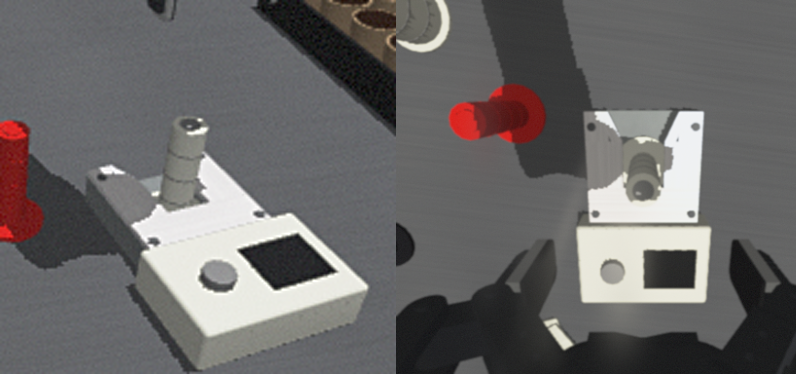

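The barrel stands upright in the slot end with its top at z≈108 (8 + 100). Seeder-frame position is about (+1.5, -0.3), and the flange is under the plate. I'll check the bystanders and hand in.

```bash
python3 - <<'E'
from h import *
from plant import r
for n,p in dict(jar=(450,-102),tube=(489,-266),red=(534,-2),blue=(619,-241),black=(713,-160)).items():
    for k in '07':
      w=cloud(np.load(f'top{k}.npy'),r.camera_info('top')).reshape(-1,3)
      t=w[(np.hypot(w[:,0]-p[0],w[:,1]-p[1])<45)&(w[:,2]>95)&(w[:,2]<106)]; print(n,k,len(t),t.mean(0).round(1))
r.close_job(); print(r.get_obs()['time_s'])
E
```

```text
jar 0 835 [ 450.  -101.8  101. ]
jar 7 840 [ 450.  -101.8  101. ]
tube 0 340 [ 489.6 -266.3  100.9]
tube 7 337 [ 489.8 -266.3  101. ]
red 0 245 [534.5  -1.7 100.8]
red 7 246 [534.5  -1.7 100.8]
blue 0 242 [ 619.9 -241.1  101. ]
blue 7 244 [ 619.9 -241.3  100.9]
black 0 230 [ 713.8 -160.9  100.7]
black 7 230 [ 713.9 -160.7  100.8]
the job is handed in; nothing more can be done
the job is handed in; nothing more can be done
```

The white flanged barrel is standing in the seeder slot, released, with its flange under the keeper plate. I gripped it, carried it over the bench, slid it in at gap height and lowered it onto the base until about 6 N of contact. Then I let go and retreated straight up. The job was handed in at about 12.7 s.

**Barrel:** it stands upright with its top at z ≈ 108 mm, as expected for 100 mm standing on the 8 mm base. The scene and wrist cameras put its axis 1.4–1.7 mm past the nominal home point along the slot and within 0.6 mm sideways.

**Disagreement:** the top camera's fit to the lower barrel gave (+3.3, +1.9) mm. It used only 62 points and came out with a wrong radius (17.9 mm instead of 15). Its upper-barrel fit gave (+0.6, -0.6) mm.

**Bystanders:** the jar, the tube and the red, blue and black look-alikes moved less than 0.4 mm by the top camera, which is within measurement noise.

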